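Snap the cap onto the bottle and keep it pressed

TASK

Lift the orange snap cap out of the low wooden basket and press it down onto the neck of the squat green bottle until it clicks fully home. Do not let up after the click: finish with the gripper still on the cap, pressing it firmly down on the upright bottle. Leave the teaspoon in the basket, and do not disturb the spice shaker, the spotted mug or the striped beaker or shove the bottle away from its place.

Things in the scene. Friction and masses are not known exactly. Their poses are not given: they have to be found in the camera images.
- cap: Orange round plastic snap cap, loose, 45 g, lying knob up on the basket floor (5 mm above the worktop). Outer diameter 54 mm, 26 mm high without the knob. Hollow: at the very bottom an inner lip, 3 mm high, leaves a 40 mm opening; above it the bore is 48 mm, up to a ceiling at 22 mm. Origin: centre of the underside, z along the axis to the knob; yaw does not matter.
- cap_knob (a point): Middle of the cap's round knob, 38 mm above the cap's origin. The knob is 20 mm in diameter and 21 mm tall (26 to 47 mm above the origin); grip it across. Fingertips may rest on the flat shoulder round its foot (26 mm above the origin) to push.
- bottle: Squat green bottle with a paper band, loose, 0.65 to 0.95 kg, 74 mm in diameter, standing on the worktop. Origin: centre of its underside, z up. On its axis a white neck 35 mm in diameter from 84 mm to 100 mm up, then 29 mm to 107 mm, topped by a black seal.
- bottle_latches (a point): Centre of the neck 100 mm above the bottle's origin, level with four sprung grey bumps that stand out to 45 mm across. The cap's lip rides over them: resistance begins with the cap's origin 105 mm above the bottle's, peaks near 17 N (up to 22) within the next 4 mm and is gone at 97 mm (the click).
- bottle_seal_top (a point): Centre of the top of the black seal disc (24 mm in diameter) on the neck, 113 mm above the bottle's origin. The clicked cap meets it with the cap's origin 91 mm above the bottle's, and rests there with next to no force; pressed on, the seal yields about 1 mm per 5 N, 3 mm at most.
- basket: Low open wooden basket (slatted open box), fixed to the worktop, 170 mm (its x) by 210 mm (its y), 42 mm high, walls and floor 5 mm thick. Origin: centre of its underside. The cap lies in its half nearer -x or at its middle, the spoon along its +x wall.
- teaspoon: Steel teaspoon 130 mm long, 27 mm wide, 11 mm high, lying in the basket along the +x wall; it stays there. Origin: centre of its underside; its x axis runs along its length.
- spice_shaker: Glass spice shaker with a green lid, 46 mm in diameter, 106 mm tall, standing behind the work; leave alone. Origin: centre of its underside.
- polka_mug: White mug with dark spots, 82 mm in diameter, 91 mm tall, with a handle, standing behind the work; leave alone. Origin: centre of its underside.
- striped_beaker: Red and white striped beaker, 69 mm in diameter, 85 mm tall, standing behind the work; leave alone. Origin: centre of its underside.
There are look-alikes about, which are no part of the job. There is more than one size of the cap; the job needs the smaller.

How it is judged:
On the way, in this order (a step that is already met when the one before it is completed fails the run):
1. the cap is lifted clear out of the basket, in the gripper (height (world z) of cap above 0.07 m and contact force between cap and basket below 0.1 N and contact force between the fingers and cap above 1 N), for 0.2 s.
2. the cap has clicked home on the bottle's neck (z of cap in the frame of bottle between 0.086 and 0.0935 m and horizontal distance between cap and bottle below 0.004 m and angle between the z axis of cap and the z axis of bottle, either way round below 0.1 rad), for 0.1 s.
At the end, for the whole second after the job is handed in: Cap clicked home and pushed onto the seal (86 to 90.6 mm up the bottle, within 4 mm and 0.1 rad of its axis), gripper still pressing it on with over 5 N; bottle upright, within 40 mm of its start; teaspoon lying in the basket; shaker, mug and beaker within 30 mm of their starts (z of cap in the frame of bottle between 0.086 and 0.0906 m and horizontal distance between cap and bottle below 0.004 m and angle between the z axis of cap and the z axis of bottle, either way round below 0.1 rad and contact force between cap and bottle above 5 N and contact force between the fingers and cap above 3 N and angle between bottle's own z axis and vertical below 0.1 rad and height (world z) of bottle below 0.005 m and distance of bottle from where it was at the start of the episode below 0.04 m and x of teaspoon in the frame of basket between -0.08 and 0.08 m and y of teaspoon in the frame of basket between -0.1 and 0.1 m and height (world z) of teaspoon below 0.03 m and distance of each of spice_shaker, polka_mug, striped_beaker from where it was at the start of the episode below 0.03 m); the arm keeps its last pose, push and grip.
It fails at once if the bottle is knocked over (angle between bottle's own z axis and vertical above 0.35 rad).
It fails at once if a bystander is knocked over or shoved away (distance of any of spice_shaker, polka_mug, striped_beaker from where it was at the start of the episode above 0.05 m).
It fails at once if the teaspoon is taken out of the basket (height (world z) of teaspoon above 0.06 m).
It also fails if it takes over 54 s, if anything falls off the work surface, if the arm or the gripper's body presses on something with over 40 N, if the wrist force passes 120 N, or if a joint passes its speed limit or range.

ROBOT

A 6-joint arm with a two-finger parallel gripper is mounted at the origin on a cart in front of the work surface, level with it; the furniture and walls round the work are solid. World frame = base frame: x ahead of the robot, y to its left, z up, the work surface at z = 0. Lengths are in m, angles in rad, forces in N, time in s.
With the tool pointing down it reaches from about 0.225 to 0.875 m from the base axis. Payload 3.4 kg.
Tool frame: the origin (TCP) lies on the centre line of the jaws, within the pads' length; the fingertips stand 22 mm ahead of it and the grasp point (between the pads) lies 3 mm ahead of it; z points along the fingers, y is the line along which they close (so a half turn about z gives the same grasp; the last joint's range is limited). The gripper opens to 85 mm and grips with 20 to 120 N. Pads are 22 mm wide; open, the fingers measure 114 mm over their backs; the gripper's body (76 mm by 85 mm) begins 54 mm behind the grasp point. The pads swing forward as they close: fully open they stand 13 mm farther back than shut.
Start: joints at [1.086, 0.276, 1.505, -0, 1.361, -0.121], TCP at [0.205, 0.537, 0.253] pointing down, gripper open.
Joint ranges: [-2.89, 2.89], [-0.75, 2.08], [0.22, 2.7], [-1.18, 4.32], [0.11, 2.71], [-2.7, 2.7]. Speed limits (rad/s): [2.57, 2.57, 3.14, 3.14, 3.14, 3.14].

INTERFACE

Orientations are given as [roll, pitch, yaw] about the fixed x, y, z axes, in that order (R = Rz(yaw) Ry(pitch) Rx(roll)).
In Python, from cell import manip gives the robot as it stands. Calls block until the motion is done:
- manip.move_pose(position, orientation): joint-space move of the TCP to a pose.
- manip.move_straight(position, rotation=None, velocity=0.15): straight line of the TCP; rotation=None keeps the orientation; velocity is the mean speed in m/s.
- manip.move_j(angles): joint-space move.
- manip.set_gripper(opening): finger opening in m; the grip force is fixed at half the most; returns when the fingers have stopped.
- manip.sleep(seconds).
- manip.inverse_kinematics(position, orientation): joint angles nearest the present ones, or None.
- manip.read_state(): the state.
- manip.get_image(name): name is "scene" or "side" or "wrist"; returns the picture (420x560x3 uint8, red, green, blue); there is no depth.
- manip.camera_info(name): a dict with "fx", "fy", "cx", "cy" (pixels), "k1" (the pictures are not rectified: a ray, as slopes to the right and down, at radius r is drawn at 1 + k1 r^2 times it, then the intrinsics apply), "R" (3x3) and "t" (3): a world point X has camera coordinates R X + t. Camera axes: x right, y down, z forward; pixel columns grow to the right and rows downward; lengths in m; the calibration is good to about 2 mm. A picture is of the moment at which its call begins: read the wrist's pose just before it. camera_info takes no time and is no camera call; for the wrist camera it gives the pose at the moment of the call.
A pose or a line that the arm cannot do raises manip.IKError and nothing moves.
- manip.close_job(): hands the job in; it is judged then, once.
The state is a dict: "clock": time; "qpos": joint angles; "qvel": joint speeds; "tau": joint torques, N m; "eef_pos": TCP position; "orientation": TCP orientation; "force": force on the tool from outside, world axes, zero at the start; "ft_torque": the same for the moment, N m; "finger_gap": finger opening in m; "gripper_force": force on a finger pad.
Only numpy, scipy, OpenCV 4.12 (cv2) and the standard library are available. Lean on these libraries where they do the work, as an engineer would, in place of code of your own. Each camera call takes 0.05 s, during which the arm holds its last target. There are 200 camera calls.

## Working session

There is one attempt and no reset: what is moved stays moved. The work goes in short steps, each a Python script; the robot and the scene stay as the last script left them, time stands still between calls to the robot, and variables do not carry over. Pictures are saved under pics/ and viewed, at most 10 in all, crops included, and the job is handed in when it is done.

```bash
mkdir -p pics; ls; python3 - <<'E'
from cell import manip
import cv2
s=manip.read_state(); print(s)
for n in ("scene","side"):
    im=manip.get_image(n); cv2.imwrite(f"pics/{n}0.png",im[:,:,::-1]); c=manip.camera_info(n); print(n,c)
E
```

```text
pics
{'clock': 0.0, 'qpos': array([ 1.08599598e+00,  2.76594350e-01,  1.50616466e+00, -1.11547492e-05,
        1.36067937e+00, -1.21003814e-01]), 'qvel': array([ 0.00067555, -0.00141415, -0.00097667,  0.00073232,  0.00164716,
        0.00036337]), 'tau': array([ 3.96612040e-05, -4.16772795e+01, -2.45806700e+01,  1.57667187e-04,
        1.13140073e-02,  8.61335195e-06]), 'eef_pos': array([0.20437634, 0.53692034, 0.25242747]), 'orientation': array([-3.13975910e+00, -2.11970806e-04,  2.77779826e+00]), 'force': array([-1.11127502,  0.66891311,  0.00515765]), 'ft_torque': array([ 0.03104713, -0.00296912, -0.00439227]), 'gripper_force': 0.0, 'finger_gap': 0.08538075768922843}
scene {'fx': 404.9767220292646, 'fy': 404.9767220292646, 'cx': 289.4788514879221, 'cy': 210.47947305498377, 'k1': -0.05949462084839117, 'R': array([[-0.45890798, -0.88831758, -0.01718556],
       [-0.6014634 ,  0.32483846, -0.7298779 ],
       [ 0.6539459 , -0.32461031, -0.68336147]]), 't': array([0.20548458, 0.43394227, 0.52419699])}
side {'fx': 448.53047871914623, 'fy': 448.53047871914623, 'cx': 287.35962237968874, 'cy': 214.52182930806387, 'k1': -0.12795259780846016, 'R': array([[-9.98566718e-01, -5.35166070e-02, -6.94726406e-04],
       [-2.41987247e-02,  4.63025967e-01, -8.86014320e-01],
       [ 4.77381565e-02, -8.84727600e-01, -4.63657354e-01]]), 't': array([0.54123346, 0.13235935, 0.85589561])}
```

View pics/scene0.png

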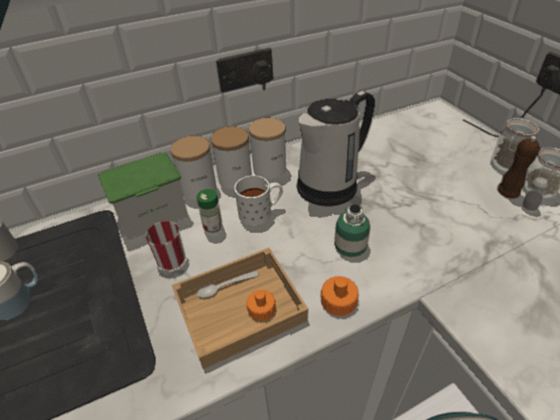

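View pics/side0.png

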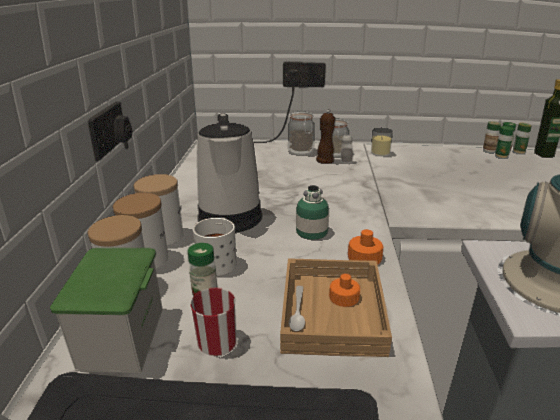

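The scene view has two orange caps: one in the basket (scene 261,304; side 345,291) and a bigger one on the worktop (scene 340,295; side 366,248). The one in the basket is the smaller and fits the description. The green bottle is at scene (352,232), side (313,215). I'll confirm in enlarged crops.

```bash
python3 - <<'E'
import cv2
a=cv2.imread("pics/scene0.png")[190:340,230:390]; b=cv2.imread("pics/side0.png")[175:325,280:440]
cv2.imwrite("pics/crop0.png",cv2.hconcat([cv2.resize(x,None,fx=2.5,fy=2.5*1.6,interpolation=cv2.INTER_CUBIC) if 0 else cv2.resize(x,None,fx=2.5,fy=2.5,interpolation=cv2.INTER_CUBIC) for x in(a,b)]))
E
```

```text
(no output)
```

View pics/crop0.png

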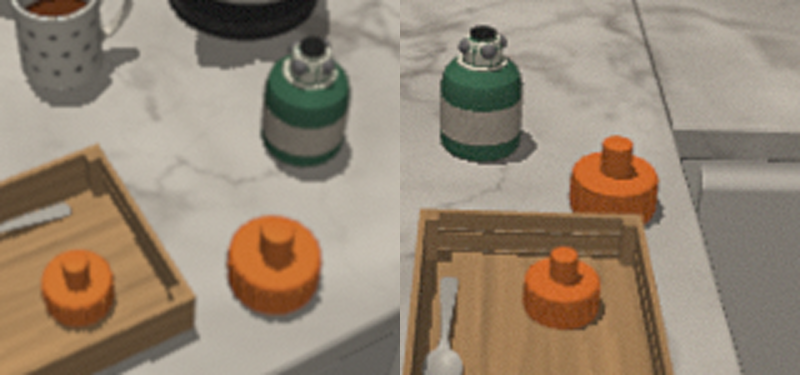

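The crop confirms it: the basket cap (left crop 77,285) is smaller than the one on the worktop (275,260). The bottle shows its black seal at left crop (313,47) and right crop (484,33). Next I triangulate.

```bash
cat > h.py <<'E'
import numpy as np, cv2
from cell import manip
def ray(n,uv,c=None):
    c=c or manip.camera_info(n); R,t=np.array(c["R"]),np.array(c["t"])
    K=np.array([[c["fx"],0,c["cx"]],[0,c["fy"],c["cy"]],[0,0,1]])
    p=cv2.undistortPoints(np.array([[uv]],float),K,np.array([c["k1"],0,0,0.]))[0,0]
    return -R.T@t, R.T@np.array([p[0],p[1],1])
def onz(n,uv,z,c=None):
    o,d=ray(n,uv,c); return o+d*(z-o[2])/d[2]
def proj(X,c):
    p=np.array(c["R"])@X+c["t"]; x,y=p[:2]/p[2]; s=1+c["k1"]*(x*x+y*y)
    return np.array([c["fx"]*x*s+c["cx"],c["fy"]*y*s+c["cy"]])
E
python3 - <<'E'
from h import *
np.set_printoptions(precision=4,suppress=True)
for nm,z,a,b in [("cap",.052,(260.4,296.4),(345.6,277)),("seal",.113,(355.2,208.8),(313.6,188.2)),("big",.055,(340.8,282),(366.8,233))]:
    print(nm,onz("scene",a,z),onz("side",b,z))
for uv in [(266,253),(305,315),(200,357),(175,290)]: print(onz("scene",uv,.042))
for uv in [(287,261),(383,261),(388,351),(282,351)]: print(onz("side",uv,.042))
for uv in [(209,232),(255,215),(170,265)]: print("by",onz("scene",uv,0))
E
```

```text
cap [0.4307 0.0685 0.052 ] [0.4352 0.0742 0.052 ]
seal [ 0.4941 -0.1776  0.113 ] [ 0.4937 -0.1675  0.113 ]
big [ 0.3868 -0.079   0.055 ] [ 0.3826 -0.0786  0.055 ]
[0.5302 0.0114 0.042 ]
[0.3627 0.0116 0.042 ]
[0.3732 0.2068 0.042 ]
[0.5274 0.206  0.042 ]
[0.5419 0.0134 0.042 ]
[0.359  0.0048 0.042 ]
[0.3824 0.243  0.042 ]
[0.5364 0.2493 0.042 ]
by [0.6858 0.0887 0.    ]
by [ 0.6873 -0.0295  0.    ]
by [0.6312 0.197  0.    ]
```

```bash
python3 - <<'E'
from h import *
import pickle
np.set_printoptions(precision=4,suppress=True)
P={}
for n,p in [("bot",(.47,-.172,.27)),("cap",(.433,.071,.20))]:
    manip.move_pose(p,(np.pi,0,np.pi)); manip.sleep(.3)
    s=manip.read_state(); P[n]=manip.camera_info("wrist"); im=manip.get_image("wrist"); cv2.imwrite(f"pics/w_{n}.png",im[:,:,::-1])
    c=P[n]; print(n,s["clock"],s["eef_pos"],s["orientation"],s["qpos"],-np.array(c["R"]).T@c["t"],np.array(c["R"])[2])
print(proj(np.array([.494,-.172,.113]),P["bot"]),proj(np.array([.433,.071,.052]),P["cap"]))
pickle.dump(P,open("P.pkl","wb"))
cv2.imwrite("pics/w1.png",cv2.resize(cv2.hconcat([cv2.imread("pics/w_bot.png"),cv2.imread("pics/w_cap.png")]),(800,300)))
E
```

```text
bot 3.075 [ 0.4701 -0.1717  0.27  ] [ 3.1415 -0.0001 -3.141 ] [-0.4893  0.1536  1.6266  0.      1.3615 -2.0607] [ 0.3887 -0.1725  0.3901] [ 0.3145  0.0006 -0.9493]
cap 4.425 [0.4335 0.0702 0.2002] [-3.1415  0.0005  3.14  ] [ 0.0019  0.1105  1.8614 -0.0001  1.1693 -1.5672] [0.3521 0.0696 0.3202] [ 0.315  -0.0003 -0.9491]
[279.2833 224.3519] [280.7108 200.6834]
```

View pics/w1.png

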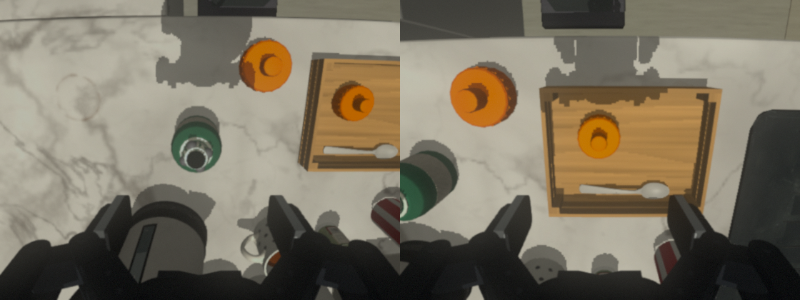

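The wrist views show the bottle seal near (274,220) in the first picture and the knob near (279,196) in the second, each about 5 px from the prediction. I'll enlarge both.

```bash
python3 - <<'E'
import cv2
a=cv2.imread("pics/w_bot.png")[180:260,235:315]; b=cv2.imread("pics/w_cap.png")[150:230,240:320]
cv2.imwrite("pics/crop1.png",cv2.hconcat([cv2.resize(x,(400,400),interpolation=cv2.INTER_CUBIC) for x in(a,b)]))
E
```

```text
(no output)
```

View pics/crop1.png

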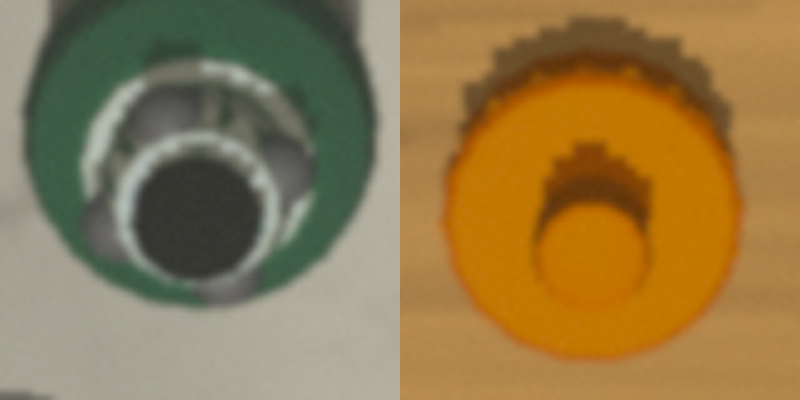

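```bash
python3 - <<'E'
from h import *
import pickle
np.set_printoptions(precision=4,suppress=True)
P=pickle.load(open("P.pkl","rb"))
b=onz(0,(274,223),.113,P["bot"]); k=onz(0,(278,200.4),.052,P["cap"]); print(b,k)
np.save("bk.npy",[b,k])
q=(np.pi,0,np.pi)
manip.set_gripper(.045)
manip.move_straight((k[0],k[1],.11)); 
manip.move_straight((k[0],k[1],.057),q,velocity=.08); s=manip.read_state(); print(s["eef_pos"],s["force"])
manip.set_gripper(0.0); s=manip.read_state(); print(s["clock"],s["finger_gap"],s["gripper_force"],s["force"],s["eef_pos"])
manip.move_straight((k[0],k[1],.22),q); manip.sleep(.3)
s=manip.read_state(); print(s["clock"],s["finger_gap"],s["gripper_force"],s["force"],s["eef_pos"])
manip.move_straight((b[0],b[1],.22),q,velocity=.2); manip.sleep(.3)
s=manip.read_state(); c=manip.camera_info("wrist"); pickle.dump((c,s),open("P2.pkl","wb"))
cv2.imwrite("pics/w2.png",manip.get_image("wrist")[:,:,::-1]); cv2.imwrite("pics/s2.png",manip.get_image("side")[:,:,::-1]); cv2.imwrite("pics/c2.png",manip.get_image("scene")[:,:,::-1])
print(s["clock"],s["eef_pos"],s["orientation"])
a=cv2.imread("pics/w2.png")[100:340,120:440]; 
d=cv2.resize(cv2.imread("pics/s2.png")[100:250,240:400],(400,375)); e=cv2.resize(cv2.imread("pics/c2.png")[120:270,270:430],(400,375))
cv2.imwrite("pics/v2.png",cv2.hconcat([cv2.resize(a,(400,300))[:, :][:300],d[:300]]) )
cv2.imwrite("pics/v2.png",cv2.resize(cv2.vconcat([cv2.hconcat([d,e]),cv2.resize(a,(800,600))]),(640*1,780))[:] if 0 else cv2.hconcat([cv2.resize(a,(500,375)),cv2.resize(d,(300,281)) if 0 else d[:, 50:350]]))
E
```

```text
[ 0.4927 -0.1767  0.113 ] [0.4328 0.0687 0.052 ]
[0.4332 0.0687 0.0574] [ 0.8131 -1.0286  0.0054]
6.8667 0.017421512713816346 58.48741114139557 [-1.4999 -0.2525  6.622 ] [0.4333 0.0687 0.0577]
8.4 0.017485551000663326 58.56592297554016 [-0.5195  0.57   -0.7028] [0.4326 0.0687 0.2196]
10.1167 [ 0.4927 -0.1761  0.2201] [-3.1416  0.0002 -3.1407]
```

View pics/v2.png

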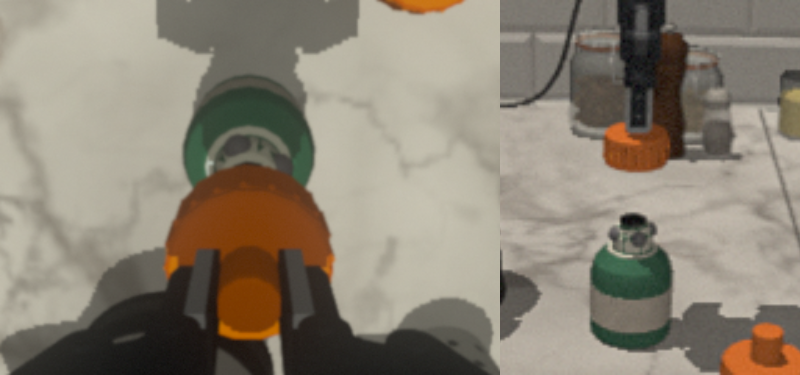

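The wrist view shows cap, pads and bottle sharing a centre line at crop column ≈249, and the side view shows the cap hanging level over the upright bottle. I go down and press in steps, watching the force.

```bash
python3 - <<'E'
from h import *
np.set_printoptions(precision=4,suppress=True)
b,k=np.load("bk.npy"); x,y=b[0]+.0004,b[1]; q=(np.pi,0,np.pi)
manip.move_straight((x,y,.166),q,velocity=.1)
z=.160
while z>=.132:
    manip.move_straight((x,y,z),q,velocity=.02); manip.sleep(.1)
    s=manip.read_state(); f=s["force"]; print(round(s["clock"],2),round(z,4),s["eef_pos"],f,s["ft_torque"],round(s["finger_gap"],4))
    if abs(f[2])>35 or np.hypot(*f[:2])>12 or s["clock"]>35: break
    if z<.1435 and f[2]>10: break
    z-=.0015
cv2.imwrite("pics/s3.png",manip.get_image("side")[:,:,::-1]); cv2.imwrite("pics/c3.png",manip.get_image("scene")[:,:,::-1])
d=[cv2.resize(cv2.imread(f"pics/{n}.png")[r:r+150,c:c+160],(400,375),interpolation=cv2.INTER_CUBIC) for n,r,c in(("s3",120,240),("c3",130,280))]
cv2.imwrite("pics/v3.png",cv2.hconcat(d))
E
```

```text
11.51 0.16 [ 0.4932 -0.1767  0.1601] [-0.0424 -0.3982 -0.7263] [ 0.0433 -0.0651  0.0724] 0.0176
11.86 0.1585 [ 0.4931 -0.1767  0.1585] [-0.6089  0.1169 -0.2366] [-0.0129  0.0473 -0.0035] 0.0175
12.21 0.157 [ 0.4934 -0.1766  0.1573] [-0.6698  0.0672  2.559 ] [ 0.152  -0.1075 -0.0349] 0.0171
12.56 0.1555 [ 0.4939 -0.1768  0.1566] [0.6606 0.3601 7.5904] [ 0.2013  0.0358 -0.0255] 0.0174
12.91 0.154 [ 0.4944 -0.177   0.1558] [0.4064 1.581  9.8148] [ 0.2558  0.0984 -0.032 ] 0.0174
13.26 0.1525 [ 0.4944 -0.1771  0.1543] [0.2032 1.0766 9.6958] [0.1879 0.0224 0.0036] 0.0175
13.61 0.151 [ 0.4936 -0.1769  0.1515] [0.6997 0.3419 5.2938] [ 0.1149 -0.0705  0.0043] 0.0176
13.96 0.1495 [ 0.493  -0.1766  0.149 ] [ 1.0725 -0.507  -0.8542] [-0.0139 -0.2116 -0.0047] 0.0174
14.31 0.148 [ 0.4928 -0.1766  0.1473] [ 1.4947 -0.3322 -5.5711] [-0.0694 -0.2705 -0.0138] 0.0174
14.66 0.1465 [ 0.4925 -0.1765  0.146 ] [ 1.0694 -0.3981 -7.0723] [-0.0384 -0.086   0.0004] 0.0176
15.01 0.145 [ 0.4929 -0.1765  0.1451] [ 0.8385  0.3247 -3.033 ] [0.1717 0.0567 0.0194] 0.0175
15.36 0.1435 [ 0.4935 -0.1769  0.1439] [-0.6106 -0.121   0.9687] [0.0903 0.0537 0.0192] 0.0174
15.71 0.142 [ 0.4935 -0.1769  0.1429] [-1.9176  0.3427  5.9107] [ 0.1127  0.2118 -0.002 ] 0.0176
16.06 0.1405 [ 0.4936 -0.177   0.1421] [-2.6493  0.8095  9.5446] [ 0.2226  0.3972 -0.0424] 0.0175
16.41 0.139 [ 0.4936 -0.1769  0.1412] [-3.4252  1.3671 14.1857] [ 0.2819  0.5214 -0.0149] 0.0174
```

View pics/v3.png

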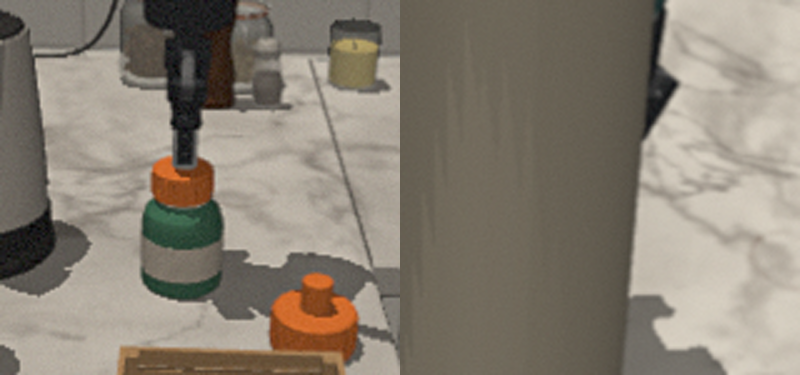

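The side view shows the cap seated level on the upright bottle. The force trace agrees: resistance, snap-through, then the seal spring from TCP 0.144, with 14 N at 0.1412 (about 88 mm). I check that it holds steady, then hand in.

```bash
python3 - <<'E'
from h import *
for _ in range(3):
    manip.sleep(.4); s=manip.read_state(); print(s["clock"],s["eef_pos"],s["force"],s["gripper_force"])
if 9<s["force"][2]<22: print(manip.close_job())
E
```

```text
16.9083 [ 0.49362205 -0.17694508  0.14125675] [-3.6040443   1.66607422 13.79640228] 60.876102447509766
17.3083 [ 0.49359884 -0.17693799  0.14122677] [-4.02158061  1.66096751 14.31868535] 60.87612748146057
17.7083 [ 0.49360783 -0.17694401  0.14125182] [-3.39058987  0.88069303 13.5658218 ] 60.87637782096863
the job is handed in; nothing more can be done
None
```

The smaller orange cap is clicked home on the green bottle, and I handed the job in at about 17.7 s with the gripper still on it, pressing down steadily at about 14 N; no verdict came back.

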